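# Tip the standing book onto the check-out pad and confirm

### The arm

A 6-joint arm with a two-finger parallel gripper is mounted at the origin on the work surface; the furniture and walls round the work are solid. World frame = base frame: x ahead of the robot, y to its left, z up, the work surface at z = 0. Lengths are in m, angles in rad, forces in N, time in s.
With the tool pointing down it reaches from about 0.3 to 0.875 m from the base axis. Payload 6.4 kg.
Tool frame: the origin (TCP) lies between the finger pads; the fingertips stand ctrl.tip_extent ahead of it and the grasp point (between the pads) is the TCP (ctrl.tip_extent is the distance from the TCP to the fingertips, in m); z points along the fingers, y is the line along which they close (so a half turn about z gives the same grasp; the last joint's range is limited). The gripper opens to 85 mm and grips with 20 to 120 N. Pads are 22 mm wide; open, the fingers measure 114 mm over their backs; the gripper's body (76 mm by 85 mm) begins 54 mm behind the grasp point. The pads swing forward as they close: fully open they stand 13 mm farther back than shut.
Start: joints at [1.067, 0.181, 1.607, -0, 1.354, -0.206], TCP at [0.169, 0.55, 0.213] pointing down, gripper open.
Joint ranges: [-2.99, 2.99], [-0.89, 2.07], [0.3, 2.58], [-1.14, 4.28], [0, 2.63], [-3.12, 3.12]. Speed limits (rad/s): [2.57, 2.57, 3.01, 3.14, 3.14, 3.14].

### API

Orientations are given as a unit quaternion [w, x, y, z].
In Python, from bench import ctrl gives the robot as it stands.
- The arm moves only by the tool send_rows, never from a script. Its arguments are lists of equal length, an entry for each row: "dr": the turn, a rotation vector about the tool's x, y, z in units of 6 degrees (1.0 is 6 degrees), a list of three; "xyz": the shift along the tool's x, y, z in cm, a list of three; "jaw": the opening in per cent of the stroke, from 0 (shut) to 100 (fully open). In form: {"dr": [[wx, wy, wz], ...], "xyz": [[dx, dy, dz], ...], "jaw": [jaw, ...]}. A call has exactly 8 rows; each row is the pose to reach, as a shift and turn from the pose commanded when the call began, along the tool's axes at that moment; what a row does not reach only later rows make up. A row lasts 1/8 s, in which the tool goes at most 62.5 mm and 10.7 degrees, less where a joint would pass 70% of its speed; a pose out of reach is approached as far as the arm can. A call with a gripper value outside its range is refused whole. The fingers move at their own pace and stop on an object; the grip force is fixed at half the most. Time passes only in rows, so rows that repeat a pose let the fingers close, or fill a call up. It gives the time, the measured TCP pose, the force, the opening and the grip force at its end, in the units of the state.
- ctrl.get_obs(): the state, without advancing time (a new reading comes with each control period).
- ctrl.camera(name): name is "scene" or "side" or "wrist"; returns the picture (384x512x3 uint8, red, green, blue); there is no depth.
- ctrl.calibration(name): a dict with "camera_matrix" (3x3 intrinsics, pixels), "world_from_camera" (4x4, takes a point from camera to world coordinates). Camera axes: x right, y up, looking along -z (the intrinsics and any distortion apply to the point x, -y, -z); pixel columns grow to the right and rows downward; lengths in m; the calibration is good to about 2 mm. A picture is of the moment at which its call begins: read the wrist's pose just before it. calibration takes no time and is no camera call; for the wrist camera it gives the pose at the moment of the call.
- ctrl.hand_in(): hands the job in; it is judged then, once.
The state is a dict: "time_s": time; "q": joint angles; "dq": joint speeds; "joint_efforts": joint torques, N m; "eef_pos": TCP position; "eef_rot": TCP orientation; "wrist_force": force on the tool from outside, world axes, zero at the start; "torque": the same for the moment, N m; "opening": opening from 0.0 (shut) to 1.0 (fully open); "grasp_force": force on a finger pad.
Only numpy, scipy, OpenCV 4.12 (cv2) and the standard library are available. Lean on these libraries where they do the work, as an engineer would, in place of code of your own. Each camera call takes 0.05 s, during which the arm holds its last target. There are 200 camera calls.

### The job

Check out the tan book that stands on end on the black check-out pad: push it over with a fingertip, high up, so that it falls along the pad and lies flat, wholly inside the white outline (nudge it back in if it slid over a line). Once it lies still, press the green button fully down and let it go. Only push and press: do not grasp or lift anything, and leave the other things on the desk alone.

Things in the scene. Friction and masses are not known exactly. Their poses are not given: they have to be found in the camera images.
- pad: black check-out pad, 188 x 260 x 6 mm, fixed to the desk, with a printed white outline. Origin at the centre of its underside; its y axis runs along the 260 mm side from the end where the book stands to the end where the book's head must come to lie (to the robot's left, turned up to 26 degrees); z up
- outline (a point): centre of the white outline, on the pad's upper face (6 mm above the desk); axes as the pad's. The inside of the outline is a rectangle 172 mm along x and 232 mm along y (to +-86 mm and +-116 mm from this point)
- book: tan cloth-bound book, 0.25 to 0.5 kg, standing on end on the pad near the outline's -y edge: 132 mm wide along its x (-64 at the labelled spine to +68 at the open edge), 18 mm thick along its y (+-9), 186 mm tall along its z. Origin at the centre of its foot. At the start z is up and x, y are nearly the pad's. Pushed high on its -y face it tips over its +y lower edge, past 6 degrees falls by itself, and its foot may slip up to 35 mm to +y
- foot_spine (a point): corner of the book, at mid-thickness: foot end, spine side (book frame -64, 0, 0 mm)
- foot_open (a point): corner of the book, at mid-thickness: foot end, open side (68, 0, 0 mm)
- head_spine (a point): corner of the book, at mid-thickness: head end, spine side (-64, 0, 186 mm)
- head_open (a point): corner of the book, at mid-thickness: head end, open side (68, 0, 186 mm)
- confirm (a joint): travel of the green push button: 0 at rest, grows to 0.006 m as it is pressed straight down; a spring returns it; fully down takes about 4 N
- confirm_top (a point): centre of the top of the round green button (22 mm diameter), in a low black housing fixed to the desk beyond the pad, at the left
- mug: speckled mug, 85 x 118 x 102 mm, bystander; origin at the centre of its underside
- tape_roll: roll of tan tape lying flat, 65 mm diameter, 19 mm high, bystander; origin at the centre of its underside
- glue_stick: red and white glue stick standing upright, 28 mm diameter, 88 mm high, bystander; origin at the centre of its underside
- card_tin: dark teal tin box, 84 x 116 x 43 mm, bystander; origin at the centre of its underside
Not all that is in view belongs to the job. Leave any blue or orange look-alike of the part that bears confirm alone.

How it is judged:
On the way, in this order (a step that is already met when the one before it is completed fails the run):
1. the book lies flat and still, wholly inside the white outline (x of foot_spine in the frame of outline between -0.086 and 0.086 m and y of foot_spine in the frame of outline between -0.116 and 0.116 m and x of foot_open in the frame of outline between -0.086 and 0.086 m and y of foot_open in the frame of outline between -0.116 and 0.116 m and x of head_spine in the frame of outline between -0.086 and 0.086 m and y of head_spine in the frame of outline between -0.116 and 0.116 m and x of head_open in the frame of outline between -0.086 and 0.086 m and y of head_open in the frame of outline between -0.116 and 0.116 m and y of head_spine in the frame of outline above 0.04 m and angle between book's own z axis and vertical between 1.5 and 1.64 rad and height (world z) of book below 0.022 m and linear speed of book below 0.02 m/s and angular speed of book below 0.1 rad/s), for 0.2 s.
2. the green button is pressed fully down (value of joint confirm above 0.0045 m), for 0.05 s.
At the end, for the whole second after the job is handed in: The book lies flat (within 4 degrees) and still, its head towards pad +y, all four of its corners inside the white outline (86 mm and 116 mm either side of its centre), and the green button, after being pressed by at least 4.5 mm, is up again (less than 1.5 mm down) (all of step 1 and value of joint confirm below 0.0015 m); the robot touches nothing.
It fails at once if the book is lifted or carried (its foot rises more than 30 mm above the pad) (height (world z) of any of foot_spine, foot_open above 0.036 m or height (world z) of any of head_spine, head_open above 0.215 m).
It fails at once if the button is pressed before the book lies on its face (value of joint confirm above 0.003 m and angle between book's own z axis and vertical below 1.4 rad).
It fails at once if another thing on the desk (mug, tape, glue stick, tin) is moved more than 20 mm (distance of any of mug, tape_roll, glue_stick, card_tin from where it was at the start of the episode above 0.02 m).
It also fails if it takes over 51 s, if anything falls off the work surface, if the arm or the gripper's body presses on something with over 40 N, if the wrist force passes 120 N, or if a joint passes its speed limit or range.

## Working session

There is one attempt and no reset: what is moved stays moved. The work goes in short steps, Python scripts to look and compute and a tool call to move; the robot and the scene stay as the last step left them, time stands still between calls to the robot, and variables do not carry over. Pictures are saved under pics/ and viewed, at most 10 in all, crops included, and the job is handed in when it is done.

Besides the shell and the picture viewer there is one more tool, called after "Emit:" by a JSON object that holds its "name" and its "arguments". send_rows: Moves the arm, as the interface text tells. Its arguments: {"type":"object","properties":{"dr":{"type":"array","items":{"type":"array","items":{"type":"number"}}},"xyz":{"type":"array","items":{"type":"array","items":{"type":"number"}}},"jaw":{"type":"array","items":{"type":"number"}}},"required":["dr","xyz","jaw"]}

```bash
mkdir -p pics
cat > h.py <<'E'
import numpy as np, cv2
from bench import ctrl
def ray(cal,u,v):
    K=np.array(cal["camera_matrix"]);T=np.array(cal["world_from_camera"])
    d=np.linalg.inv(K)@[u,v,1.]; d=T[:3,:3]@(d*[1,-1,-1]); return T[:3,3],d
def onz(name,u,v,z):
    o,d=ray(ctrl.calibration(name),u,v); return o+d*(z-o[2])/d[2]
def tri(n1,p1,n2,p2):
    o1,d1=ray(ctrl.calibration(n1),*p1);o2,d2=ray(ctrl.calibration(n2),*p2)
    s=np.linalg.lstsq(np.c_[d1,-d2],o2-o1,rcond=None)[0]
    a,b=o1+s[0]*d1,o2+s[1]*d2; return (a+b)/2,np.linalg.norm(a-b)
def snap(name,f):
    im=ctrl.camera(name); cv2.imwrite(f'pics/{f}.png',im[:,:,::-1]); return im
E
python3 - <<'E'
from h import *
a=snap('scene','s0');b=snap('side','d0')
cv2.imwrite('pics/both0.png',cv2.resize(np.vstack([a,b])[:,:,::-1],None,fx=.78,fy=.78))
o=ctrl.get_obs();print(o,ctrl.tip_extent)
for n in('scene','side','wrist'):
    c=ctrl.calibration(n);print(n,np.round(c['world_from_camera'],3).tolist(),np.round(c['camera_matrix'],1).tolist(),[k for k in c])
E
```

```text
{'time_s': 0.1, 'q': array([ 1.06668471e+00,  1.81472029e-01,  1.60790727e+00, -1.16564697e-05,
        1.35382816e+00, -2.06302633e-01]), 'dq': array([ 0.00199776, -0.00271487, -0.00060789, -0.00111693,  0.00193247,
        0.00024026]), 'joint_efforts': array([ 1.06967720e-03, -4.45877337e+01, -3.52237272e+01, -2.87602197e-04,
        4.35036316e-03, -1.15310556e-05]), 'eef_pos': array([0.1684446 , 0.54921444, 0.21207167]), 'eef_rot': array([-2.75465713e-04,  1.48353541e-01,  9.88934060e-01, -7.58976164e-04]), 'wrist_force': array([ 0.49895381, -0.2027379 , -0.57640271]), 'torque': array([0.04395156, 0.02069062, 0.00912528]), 'grasp_force': 0.0, 'opening': 0.9988485688493065} 0.019
scene [[-0.475, 0.636, -0.609, -0.158], [-0.88, -0.336, 0.335, 0.3], [0.009, 0.695, 0.719, 0.977], [0.0, 0.0, 0.0, 1.0]] [[393.2, 0.0, 250.8], [0.0, 393.2, 191.3], [0.0, 0.0, 1.0]] ['camera_matrix', 'world_from_camera']
side [[-0.969, -0.174, 0.175, 0.703], [0.246, -0.701, 0.669, 0.465], [0.007, 0.691, 0.723, 0.754], [0.0, 0.0, 0.0, 1.0]] [[366.9, 0.0, 253.7], [0.0, 366.9, 192.4], [0.0, 0.0, 1.0]] ['camera_matrix', 'world_from_camera']
wrist [[0.292, -0.905, -0.308, 0.091], [0.956, 0.276, 0.097, 0.575], [-0.002, -0.323, 0.946, 0.374], [0.0, 0.0, 0.0, 1.0]] [[305.1, 0.0, 262.1], [0.0, 305.1, 188.6], [0.0, 0.0, 1.0]] ['camera_matrix', 'world_from_camera']
```

View pics/s0.png

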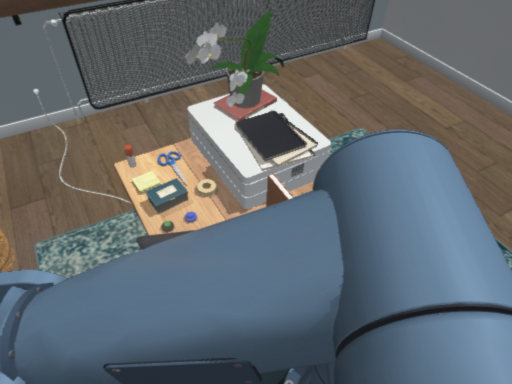

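View pics/d0.png

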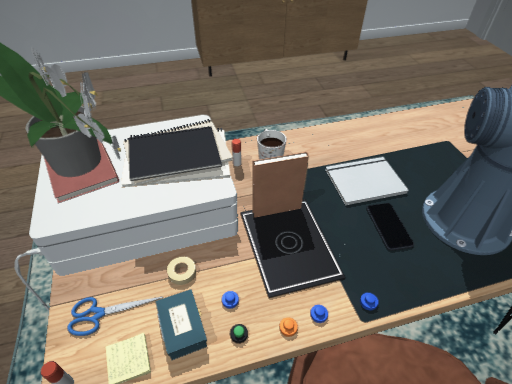

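The side view shows everything: the book's top edge at (254-306, 158), the pad's near corners at about (265,291) and (339,271), and the green button at (239,332). The arm blocks the scene view. I'll zoom in on the side view to measure.

Run:
```python
from h import *
b=cv2.imread('pics/d0.png')
c=cv2.resize(b[145:350,220:350],None,fx=4.5,fy=2.9*1.0,interpolation=cv2.INTER_CUBIC)
c=cv2.resize(b[145:345,225:350],None,fx=3,fy=3,interpolation=cv2.INTER_CUBIC)
cv2.imwrite('pics/c0.png',c)
hsv=cv2.cvtColor(b,cv2.COLOR_BGR2HSV)
m=cv2.inRange(hsv,(40,80,30),(90,255,255)); m[:300]=0;m[:,:225]=0;m[:,260:]=0
ys,xs=np.nonzero(m);print('green',len(xs),xs.mean(),ys.mean(),xs.min(),xs.max(),ys.min(),ys.max())
for z in(.02,.03,.04):print(z,onz('side',xs.mean(),ys.mean(),z))
# white outline pixels on the pad
w=cv2.inRange(hsv,(0,0,90),(179,60,255)); w[:205]=0; w[:, :238]=0; w[:,345:]=0; w[296:]=0
ys,xs=np.nonzero(w)
P=np.array([onz('side',x,y,.006)[:2] for x,y in zip(xs,ys)])
print(len(P)); r=cv2.minAreaRect(P.astype(np.float32)*1000);print(r)
# book: tan mask
t=cv2.inRange(hsv,(3,50,60),(20,200,255));t[:150]=0;t[225:]=0;t[:,:248]=0;t[:,312:]=0
cs,_=cv2.findContours(t,0,1);k=max(cs,key=cv2.contourArea);print(cv2.contourArea(k),cv2.approxPolyDP(k,3,True)[:,0].tolist())
```

```text
green 115 238.3913043478261 331.2260869565217 233 244 325 337
0.02 [0.65213272 0.15622056 0.02      ]
0.03 [0.65283055 0.16042249 0.03      ]
0.04 [0.65352839 0.16462442 0.04      ]
622
((476.45709228515625, -29.780792236328125), (264.4171142578125, 263.5818786621094), 77.28498840332031)
3353.5 [[248, 150], [248, 210], [260, 216], [300, 208], [306, 169], [311, 167], [311, 150], [284, 150], [282, 156], [258, 158], [257, 150]]
```

View pics/c0.png

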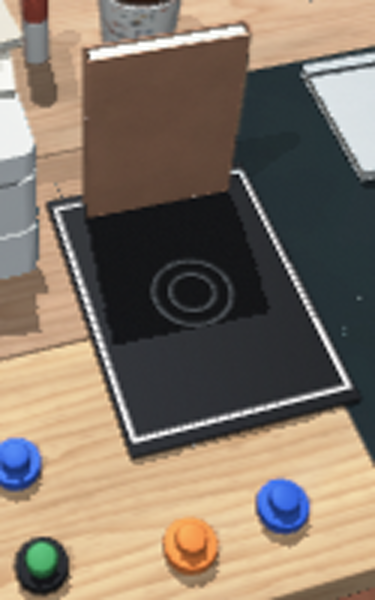

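The crop shows the white outline's corners at (138,438), (347,386), (56,209) and (243,174). The book's front face runs from (88,60)-(246,38) at the top to (87,217)-(231,193) at the bottom. The green button is at (42,558), with one orange and two blue look-alikes beside it.

Run:
```python
from h import *
f=lambda p:(p[0]/3+225,p[1]/3+145)
C=np.array([onz('side',*f(p),.006)[:2] for p in[(138,438),(347,386),(243,174),(56,209)]])  # ++? 
print('outline',C.round(3).tolist(),[np.linalg.norm(C[i]-C[(i+1)%4]).round(3) for i in range(4)])
c=C.mean(0);y=(C[0]+C[1]-C[2]-C[3]);y/=np.linalg.norm(y);x=np.array([y[1],-y[0]])
x2=C[0]+C[3]-C[1]-C[2];x2/=np.linalg.norm(x2)
print('c',c,'yaw',np.degrees(np.arctan2(x[1],x[0])),np.degrees(np.arctan2(x2[1],x2[0])))
L=lambda p:np.round([(p[:2]-c)@x,(p[:2]-c)@y],3)
for n,p,z in[('ftop+x',(88,60),.192),('ftop-x',(246,38),.192),('fbot+x',(87,217),.006),('fbot-x',(231,193),.006),('btop+x',(90,48),.192),('btop-x',(243,27),.192)]:
    w=onz('side',*f(p),z);print(n,w.round(3),L(w))
print('mug rim top',[onz('side',u,v,.102).round(3).tolist() for u,v in[(257,143),(286,143),(271,131)]])
print('printer edge',[onz('side',u,v,z).round(3).tolist() for u,v,z in[(236,190,.1),(236,235,0.0),(230,160,.1)]])
gb=onz('side',238.4,331.2,.03);print('btn local',L(gb))
o=ctrl.get_obs();print('tcp local',L(o['eef_pos']))
for n,(u,v) in dict(green=(42,572),ring=(42,590)).items(): print(n,onz('side',*f((u,v)),.0))
```

```text
outline [[0.56, 0.079], [0.39, 0.075], [0.393, -0.154], [0.569, -0.154]] [np.float64(0.17), np.float64(0.229), np.float64(0.176), np.float64(0.233)]
c [ 0.4779065  -0.03861431] yaw 1.3746878776512004 0.4712965918558562
ftop+x [ 0.545 -0.139  0.192] [ 0.064 -0.102]
ftop-x [ 0.419 -0.134  0.192] [-0.061 -0.094]
fbot+x [ 0.544 -0.139  0.006] [ 0.064 -0.102]
fbot-x [ 0.411 -0.135  0.006] [-0.069 -0.095]
btop+x [ 0.54  -0.152  0.192] [ 0.059 -0.115]
btop-x [ 0.417 -0.147  0.192] [-0.064 -0.107]
mug rim top [[0.489, -0.324, 0.102], [0.409, -0.304, 0.102], [0.435, -0.368, 0.102]]
printer edge [[0.586, -0.159, 0.1], [0.602, -0.098, 0.0], [0.577, -0.273, 0.1]]
btn local [0.18  0.195]
tcp local [-0.295  0.595]
green [0.65155486 0.15724011 0.        ]
ring [0.65427017 0.16931328 0.        ]
```

The outline measures 170-176 x 229-233 mm against 172 x 232 mm. Its centre is at (0.478, -0.039) with a yaw of about 1°. The book's back face is at y≈-0.15, centred on x≈0.479. Next I'll go over the top and behind the book with the jaws shut.

Emit:
{"name": "send_rows", "arguments": {"dr": [[0, 0, -0.5], [0, 0, -1], [0, 0, -1.5], [0, 0, -2], [0, 0, -2.5], [0, 0, -2.84], [0, 0, -2.84], [0, 0, -2.84]], "xyz": [[-2, -2.4, -4], [-5, -6.1, -8], [-8.5, -10.4, -11], [-12, -14.7, -11], [-15.5, -19, -11], [-19, -23.2, -11], [-22.5, -27.5, -11], [-26, -31.8, -11]], "jaw": [0, 0, 0, 0, 0, 0, 0, 0]}}

```text
time_s: 1.1
eef_pos: [0.324, 0.1678, 0.3227]
eef_rot: [0.0, -0.0, 1.0, 0.0]
wrist_force: [0.4, 0.3, -0.3]
opening: -0.001
grasp_force: 0.0
```

```bash
cat >> h.py <<'E'
def to(x,y,z):
    from scipy.spatial.transform import Rotation as R
    o=ctrl.get_obs();q=o['eef_rot'];r=R.from_quat([*q[1:],q[0]])
    print('t',o['time_s'],'p',o['eef_pos'].round(4),'R',r.as_matrix().round(3).tolist(),'F',o['wrist_force'].round(1),'open',round(o['opening'],2))
    print('tool cm',(r.inv().apply(np.array([x,y,z])-o['eef_pos'])*100).round(2))
E
python3 -c "
from h import *
to(.479,-.215,.32)"
```

```text
t 1.1 p [0.324  0.1678 0.3227] R [[-1.0, -0.0, 0.0], [-0.0, 1.0, 0.0], [-0.0, 0.0, -1.0]] F [ 0.4  0.3 -0.3] open -0.0
tool cm [-15.49 -38.28   0.28]
```

Tool axes are now x = -X, y = +Y, z = down.

Emit:
{"name": "send_rows", "arguments": {"dr": [[0, 0, 0], [0, 0, 0], [0, 0, 0], [0, 0, 0], [0, 0, 0], [0, 0, 0], [0, 0, 0], [0, 0, 0]], "xyz": [[-2, -5, 0], [-4, -10, 0], [-6.2, -15, 0], [-8.2, -20, 0], [-10.2, -25, 0], [-12.2, -30, 0], [-14.2, -35, 0], [-15.5, -38.3, 0]], "jaw": [0, 0, 0, 0, 0, 0, 0, 0]}}

```text
time_s: 2.1
eef_pos: [0.479, -0.2159, 0.3221]
eef_rot: [-0.001, 0.001, 1.0, 0.0]
wrist_force: [-0.1, -0.2, 0.1]
opening: -0.002
grasp_force: 0.0
```

```bash
python3 -c "
from h import *
snap('side','d1')
to(.479,-.215,.19)"
```

```text
t 2.15 p [ 0.4796 -0.219   0.3216] R [[-1.0, 0.004, -0.001], [0.004, 1.0, -0.001], [0.001, -0.001, -1.0]] F [-2.1 -2.7  0.1] open -0.0
tool cm [ 0.05  0.42 13.16]
```

View pics/d1.png

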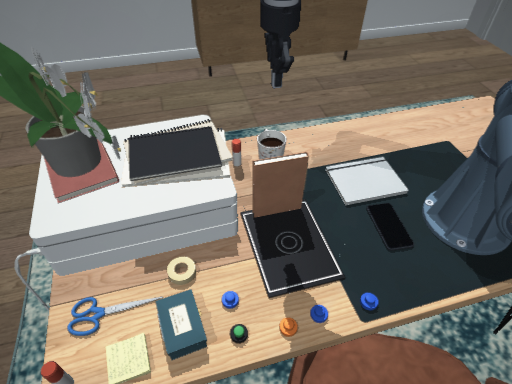

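The fingertip is at (278,85), behind and above the standing book, with nothing in the way. I'll lower it to the pushing height.

Emit:
{"name": "send_rows", "arguments": {"dr": [[0, 0, 0], [0, 0, 0], [0, 0, 0], [0, 0, 0], [0, 0, 0], [0, 0, 0], [0, 0, 0], [0, 0, 0]], "xyz": [[0, 0, 4], [0, 0, 8], [0, 0, 12], [0, 0, 13.6], [0, 1, 13.6], [0, 2, 13.6], [0, 2.6, 13.6], [0, 3, 13.6]], "jaw": [0, 0, 0, 0, 0, 0, 0, 0]}}

```text
time_s: 3.15
eef_pos: [0.4794, -0.1833, 0.188]
eef_rot: [0.001, -0.0, 1.0, -0.001]
wrist_force: [0.3, -0.4, 0.1]
opening: -0.002
grasp_force: 0.0
```

```bash
python3 -c "
from h import *
snap('side','d2')
to(.479,-.165,.185)"
```

```text
t 3.2 p [ 0.4792 -0.183   0.1877] R [[-1.0, -0.0, 0.001], [-0.0, 1.0, -0.001], [-0.001, -0.001, -1.0]] F [-0.5  0.5 -0.3] open -0.0
tool cm [0.02 1.8  0.27]
```

View pics/d2.png

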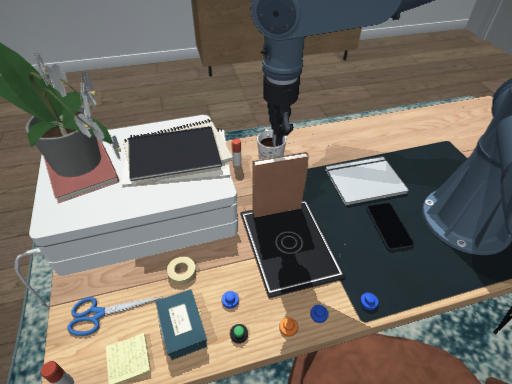

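The fingertip is just behind the book's top edge, at (280,140), and not touching it yet. I'll push slowly.

Emit:
{"name": "send_rows", "arguments": {"dr": [[0, 0, 0], [0, 0, 0], [0, 0, 0], [0, 0, 0], [0, 0, 0], [0, 0, 0], [0, 0, 0], [0, 0, 0]], "xyz": [[0, 0.6, 0], [0, 1.2, 0], [0, 1.7, 0], [0, 2.2, 0], [0, 2.7, 0], [0, 3.2, 0], [0, 3.6, 0], [0, 4, 0]], "jaw": [0, 0, 0, 0, 0, 0, 0, 0]}}

```text
time_s: 4.2
eef_pos: [0.4788, -0.1434, 0.1869]
eef_rot: [0.0, 0.0, 1.0, -0.0]
wrist_force: [-0.5, -0.3, 0.5]
opening: 0.001
grasp_force: 0.0
```

```bash
python3 -c "
from h import *
snap('side','d3')
to(.479,-.165,.185)"
```

```text
t 4.25 p [ 0.4788 -0.143   0.1869] R [[-1.0, 0.0, -0.0], [0.0, 1.0, 0.0], [0.0, 0.0, -1.0]] F [-0.1  0.1  1. ] open -0.0
tool cm [-0.02 -2.2   0.19]
```

View pics/d3.png

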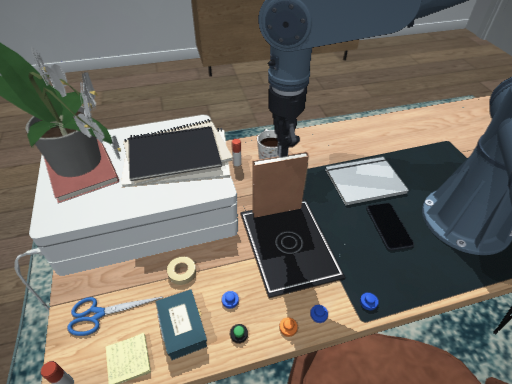

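The book hasn't moved and the force is about zero: the fingertip at (289,150) is right behind the top edge. I'll keep pushing.

Emit:
{"name": "send_rows", "arguments": {"dr": [[0, 0, 0], [0, 0, 0], [0, 0, 0], [0, 0, 0], [0, 0, 0], [0, 0, 0], [0, 0, 0], [0, 0, 0]], "xyz": [[0, 0.4, 0], [0, 0.8, 0], [0, 1.2, 0], [0, 1.6, 0], [0, 2.0, 0], [0, 2.4, 0], [0, 2.4, 0], [0, 2.4, 0]], "jaw": [0, 0, 0, 0, 0, 0, 0, 0]}}

```text
time_s: 5.25
eef_pos: [0.4789, -0.1197, 0.1869]
eef_rot: [0.0, 0.0, 1.0, -0.0]
wrist_force: [-0.7, -0.0, -0.1]
opening: 0.001
grasp_force: 0.0
```

```bash
python3 -c "
from h import *
snap('side','d4')
to(.479,-.165,.185)"
```

```text
t 5.3 p [ 0.4789 -0.1197  0.1869] R [[-1.0, 0.0, 0.0], [0.0, 1.0, -0.0], [-0.0, -0.0, -1.0]] F [-0.4  0.3  0.4] open 0.0
tool cm [-0.01 -4.53  0.19]
```

View pics/d4.png

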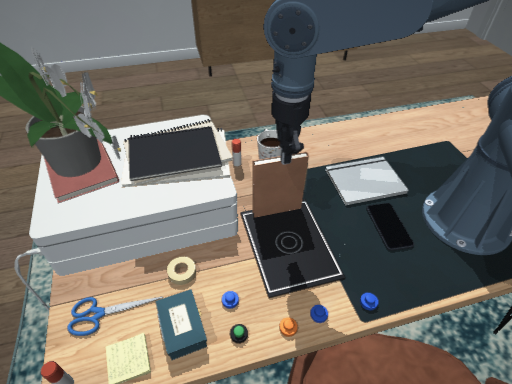

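The fingertip, at (289,160), now seems to overlap the book's top edge with no force on it. I'll check this by projection and image difference.

Run:
```python
from h import *
def proj(n,p):
    c=ctrl.calibration(n);T=np.linalg.inv(c['world_from_camera']);q=(T@[*p,1])[:3]*[1,-1,-1];q=c['camera_matrix']@q;return (q[:2]/q[2]).round(1)
for y in(-.12,-.143,-.183):print(y,proj('side',(.479,y,.168)),proj('side',(.479,y,.187)))
a,b=[cv2.imread(f'pics/{k}.png') for k in('d0','d4')]
d=cv2.absdiff(a,b).max(2);print('diff in book lower',(d[170:225,245:312]>12).sum(), 'rows/cols',[np.unique(v).tolist()[:3]+np.unique(v).tolist()[-3:] for v in np.nonzero(d[155:225,245:312]>25)])
for n in('scene','wrist'): snap(n,n+'4')
s,w=[cv2.imread(f'pics/{n}4.png') for n in('scene','wrist')]
side=b[130:230,230:330]
cv2.imwrite('pics/m4.png',np.vstack([np.hstack([cv2.resize(s,(400,300)),cv2.resize(w,(400,300))]),np.hstack([cv2.resize(side,(300,300),interpolation=2),np.zeros((300,500,3),np.uint8)])]))
```

```text
-0.12 [283.6 173.5] [284.2 167.4]
-0.143 [280.7 167. ] [281.2 161. ]
-0.183 [275.9 156.3] [276.3 150.2]
diff in book lower 0 rows/cols [[0, 1, 2, 7, 8, 9], [35, 36, 37, 58, 61, 62]]
```

View pics/m4.png

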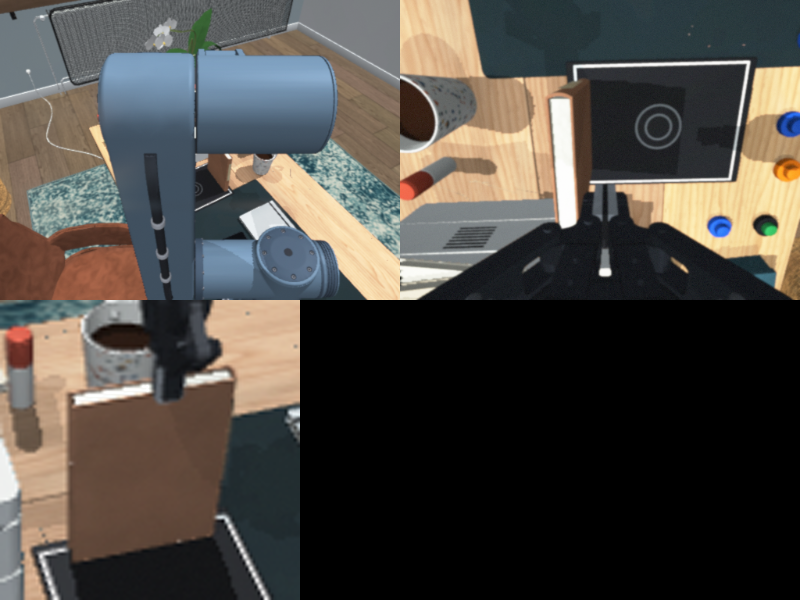

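The wrist view shows the fingertips at wrist pixel ~(262,238), level with the book's top rather than below it. The side view puts the tip at about (287,163), higher than predicted. I'll triangulate the tip and the book top from the two views.

Run:
```python
from h import *
to(.479,-.12,.187)
print('tip',tri('side',(286.5,162.5),'wrist',(262,238)))
f=lambda x,y:((x-400)*1.28,y*1.28)
# book top: -x/-y corner & +x/+y corner at face
print('top -x front',tri('side',(307,157.7),'wrist',f(571,97)))
print('top +x front',tri('side',(254.3,165),'wrist',f(578,226)))
print('wrist pad corner',[onz('wrist',*f(*p),.006).round(3).tolist() for p in[(750,62),(735,180),(574,64)]])
print(np.round(ctrl.calibration('wrist')['world_from_camera'],3).tolist())
```

```text
t 5.4 p [ 0.4789 -0.1198  0.1869] R [[-1.0, 0.001, 0.0], [0.001, 1.0, -0.0], [-0.0, -0.0, -1.0]] F [0.3 1.1 0.2] open 0.0
tool cm [-0.01 -0.02 -0.01]
tip (array([ 0.47512967, -0.11873608,  0.20245739]), np.float64(0.00043105707079255903))
top -x front (array([ 0.41654729, -0.14114395,  0.18598024]), np.float64(0.001527810312860073))
top +x front (array([ 0.53654936, -0.14765651,  0.17507271]), np.float64(0.015989463910553184))
wrist pad corner [[0.392, 0.077, 0.006], [0.569, 0.089, 0.006], [0.395, -0.161, 0.006]]
[[-0.001, -0.946, -0.323, 0.397], [1.0, -0.001, 0.001, -0.119], [-0.001, -0.323, 0.946, 0.349], [0.0, 0.0, 0.0, 1.0]]
```

Both views agree to 0.4 mm: the tip is at z≈0.202, which is 15 mm above the TCP reading, so it passed just over the book's top at 0.192. The book is untouched. I'll go back behind it and lower to TCP z≈0.155, which puts the tip at about 0.17.

Emit:
{"name": "send_rows", "arguments": {"dr": [[0, 0, 0], [0, 0, 0], [0, 0, 0], [0, 0, 0], [0, 0, 0], [0, 0, 0], [0, 0, 0], [0, 0, 0]], "xyz": [[0, 0, -2], [0, 0, -3], [0, -4, -3], [0, -8, -3], [0, -9, -3], [0, -9, 0], [0, -9, 3.2], [0, -9, 3.2]], "jaw": [0, 0, 0, 0, 0, 0, 0, 0]}}

```text
time_s: 6.4
eef_pos: [0.477, -0.2078, 0.1524]
eef_rot: [-0.002, 0.0, 1.0, 0.002]
wrist_force: [-0.2, 0.1, -0.1]
opening: -0.002
grasp_force: 0.0
```

Emit:
{"name": "send_rows", "arguments": {"dr": [[0, 0, 0], [0, 0, 0], [0, 0, 0], [0, 0, 0], [0, 0, 0], [0, 0, 0], [0, 0, 0], [0, 0, 0]], "xyz": [[0, 0.8, 0], [0, 1.6, 0], [0, 2.4, 0], [0, 2.8, 0], [0, 3.2, 0], [0, 3.6, 0], [0, 4.0, 0], [0, 4.4, 0]], "jaw": [0, 0, 0, 0, 0, 0, 0, 0]}}

```text
time_s: 7.4
eef_pos: [0.4788, -0.1655, 0.1549]
eef_rot: [-0.0, 0.0, 1.0, -0.0]
wrist_force: [-0.5, -0.0, -0.3]
opening: 0.001
grasp_force: 0.1
```

Run:
```python
from h import *
b=snap('side','d5')[:,:,::-1];a=cv2.imread('pics/d0.png')
to(.479,-.14,.155)
d=cv2.absdiff(a,b).max(2)
print('diff',(d[175:225,245:312]>12).sum())
```

```text
t 7.45 p [ 0.4788 -0.165   0.1548] R [[-1.0, 0.0, -0.0], [0.0, 1.0, 0.0], [0.0, 0.0, -1.0]] F [-0.6  0.9 -0.2] open -0.0
tool cm [-0.02  2.5  -0.01]
diff 69
```

Emit:
{"name": "send_rows", "arguments": {"dr": [[0, 0, 0], [0, 0, 0], [0, 0, 0], [0, 0, 0], [0, 0, 0], [0, 0, 0], [0, 0, 0], [0, 0, 0]], "xyz": [[0, 0.35, 0], [0, 0.7, 0], [0, 1.05, 0], [0, 1.4, 0], [0, 1.75, 0], [0, 2.1, 0], [0, 2.4, 0], [0, 2.7, 0]], "jaw": [0, 0, 0, 0, 0, 0, 0, 0]}}

```text
time_s: 8.45
eef_pos: [0.4788, -0.1384, 0.1549]
eef_rot: [-0.0, 0.0, 1.0, 0.0]
wrist_force: [-0.3, -0.1, -0.7]
opening: 0.002
grasp_force: 0.0
```

Run:
```python
from h import *
b=snap('side','d6')[:,:,::-1];a=cv2.imread('pics/d0.png')
to(.479,-.12,.155)
d=cv2.absdiff(a,b).max(2)
print('diff',(d[175:290,245:340]>12).sum())
hsv=cv2.cvtColor(np.ascontiguousarray(b),cv2.COLOR_BGR2HSV)
t=cv2.inRange(hsv,(3,60,50),(16,200,190));t[:150]=0;t[300:]=0;t[:,:248]=0;t[:,345:]=0
cs,_=cv2.findContours(t,0,1);k=max(cs,key=cv2.contourArea);print(cv2.contourArea(k),cv2.approxPolyDP(k,3,True)[:,0].tolist())
```

```text
t 8.5 p [ 0.4788 -0.1381  0.1548] R [[-1.0, 0.0, -0.0], [0.0, 1.0, 0.0], [0.0, 0.0, -1.0]] F [0.6 0.4 0. ] open -0.0
tool cm [-0.02  1.81 -0.02]
diff 6453
602.0 [[285, 239], [281, 243], [285, 264], [280, 277], [312, 270], [301, 261], [293, 242]]
```

The book has been toppled. I'll raise the hand, let things settle and look.

Emit:
{"name": "send_rows", "arguments": {"dr": [[0, 0, 0], [0, 0, 0], [0, 0, 0], [0, 0, 0], [0, 0, 0], [0, 0, 0], [0, 0, 0], [0, 0, 0]], "xyz": [[0, 0, -3], [0, -2, -7], [0, -4, -11], [0, -6, -14], [0, -6, -14], [0, -6, -14], [0, -6, -14], [0, -6, -14]], "jaw": [0, 0, 0, 0, 0, 0, 0, 0]}}

```text
time_s: 9.5
eef_pos: [0.4785, -0.1979, 0.2938]
eef_rot: [-0.001, -0.0, 1.0, 0.001]
wrist_force: [-0.4, 0.0, 0.4]
opening: -0.0
grasp_force: 0.0
```

Run:
```python
from h import *
b=snap('side','d7')[:,:,::-1]; w=snap('wrist','w7')[:,:,::-1]
to(.479,-.12,.155)
cv2.imwrite('pics/m7.png',np.hstack([cv2.resize(b[190:340,215:355],(420,450),interpolation=2),cv2.resize(w,(380,285)) if 0 else cv2.copyMakeBorder(cv2.resize(w,(380,285)),0,165,0,0,0)]))
```

```text
t 9.6 p [ 0.4787 -0.1982  0.2943] R [[-1.0, -0.0, -0.001], [-0.0, 1.0, 0.001], [0.001, 0.001, -1.0]] F [-0.3  0.4 -0. ] open -0.0
tool cm [-0.05  7.81 13.93]
```

View pics/m7.png

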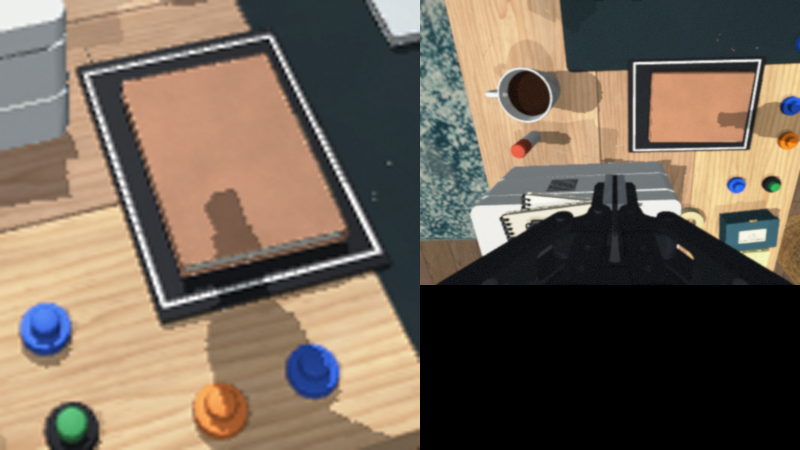

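The book lies flat. Its top corners in the crop are (124,80), (267,54), (346,232) and (184,268), all inside the white lines. The green button shows in both views, so I'll compute the margins and triangulate the button.

Run:
```python
from h import *
f=lambda p:(p[0]/3+215,p[1]/3+190)
C=np.array([onz('side',*f(p),.006)[:2] for p in[(167,303),(378,249),(271,38),(85,73)]])
c=C.mean(0);y=(C[0]+C[1]-C[2]-C[3]);y/=np.linalg.norm(y);x=np.array([y[1],-y[0]]);print(c,[np.linalg.norm(C[i]-C[(i+1)%4]).round(3) for i in range(4)])
for p in[(124,80),(267,54),(346,232),(184,268)]:
    w=onz('side',*f(p),.024);print(w.round(3),((w[:2]-c)@x).round(3),((w[:2]-c)@y).round(3))
P={}
for n,file in(('side','d7'),('wrist','w7')):
    h=cv2.cvtColor(cv2.imread(f'pics/{file}.png'),cv2.COLOR_BGR2HSV);m=cv2.inRange(h,(45,100,40),(85,255,255))
    if n=='side': m[:300]=0;m[:,:225]=0;m[:,260:]=0
    else: m[:,:450]=0; m[:225]=0;m[270:]=0
    ys,xs=np.nonzero(m);P[n]=(xs.mean(),ys.mean());print(n,P[n],len(xs),xs.min(),xs.max(),ys.min(),ys.max())
B,e=tri('side',P['side'],'wrist',P['wrist']);print('button',B,e)
to(B[0],B[1],.2)
```

```text
[ 0.47820804 -0.03976453] [np.float64(0.172), np.float64(0.229), np.float64(0.175), np.float64(0.234)]
[ 0.542 -0.125  0.024] 0.061 -0.087
[ 0.412 -0.123  0.024] -0.069 -0.082
[0.414 0.063 0.024] -0.061 0.105
[0.544 0.063 0.024] 0.069 0.101
side (np.float64(238.3490566037736), np.float64(331.1981132075472)) 106 233 243 325 337
wrist (np.float64(476.32307692307694), np.float64(250.46666666666667)) 195 468 485 243 257
button [0.65280767 0.15395017 0.01605364] 0.0020359637050827517
t 9.6 p [ 0.4787 -0.1982  0.2943] R [[-1.0, -0.0, -0.001], [-0.0, 1.0, 0.001], [0.001, 0.001, -1.0]] F [-0.3  0.4 -0. ] open -0.0
tool cm [-17.43  35.21   9.44]
```

All four corners are inside by at least 11 mm, so no nudge is needed. Next I'll travel high to above the green button.

Emit:
{"name": "send_rows", "arguments": {"dr": [[0, 0, 0], [0, 0, 0], [0, 0, 0], [0, 0, 0], [0, 0, 0], [0, 0, 0], [0, 0, 0], [0, 0, 0]], "xyz": [[-2.5, 5, 0], [-5, 10, 0], [-7.5, 15, 0], [-10, 20, 0], [-12.5, 25, 0], [-15, 30, 0], [-17, 34, 0], [-17.4, 35.3, 0]], "jaw": [0, 0, 0, 0, 0, 0, 0, 0]}}

```text
time_s: 10.6
eef_pos: [0.6532, 0.1569, 0.2939]
eef_rot: [-0.001, -0.001, 1.0, 0.0]
wrist_force: [-0.5, 0.3, -0.3]
opening: 0.0
grasp_force: 0.0
```

Emit:
{"name": "send_rows", "arguments": {"dr": [[0, 0, 0], [0, 0, 0], [0, 0, 0], [0, 0, 0], [0, 0, 0], [0, 0, 0], [0, 0, 0], [0, 0, 0]], "xyz": [[0, 0, 4], [0, 0, 8], [0, 0, 12], [0, 0, 16], [0, 0, 19], [0, 0, 21], [0, 0, 21], [0, 0, 21]], "jaw": [0, 0, 0, 0, 0, 0, 0, 0]}}

```text
time_s: 11.6
eef_pos: [0.654, 0.1541, 0.0865]
eef_rot: [0.001, 0.0, 1.0, 0.0]
wrist_force: [0.2, -0.3, -0.3]
opening: -0.003
grasp_force: 0.0
```

Run:
```python
from h import *
b=snap('side','d8')[:,:,::-1]; w=snap('wrist','w8')[:,:,::-1]
to(.653,.155,.05)
cv2.imwrite('pics/m8.png',np.hstack([cv2.resize(b[240:384,140:330],(400,303),interpolation=2),cv2.resize(w,(400,303))]))
```

```text
t 11.7 p [0.6542 0.1543 0.0869] R [[-1.0, 0.0, 0.003], [0.0, 1.0, 0.0], [-0.003, 0.0, -1.0]] F [ 1.1 -0.4  0.1] open -0.0
tool cm [0.14 0.07 3.69]
```

View pics/m8.png

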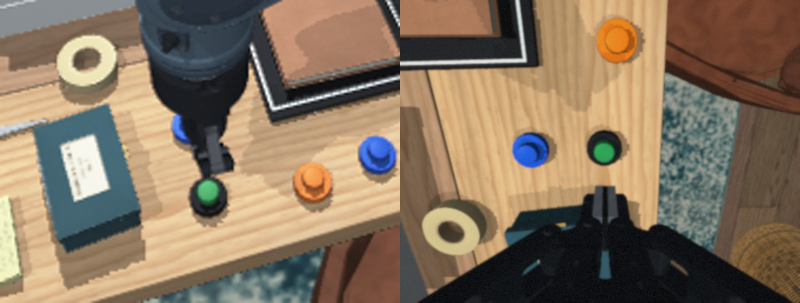

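The tip is at about (241,321) in the side view, and the green button is just below and ahead of it. I'll triangulate both again.

Run:
```python
from h import *
print('tip',tri('side',(240.7,321),'wrist',(261.5,238)))
h=cv2.cvtColor(cv2.imread('pics/w8.png'),cv2.COLOR_BGR2HSV);m=cv2.inRange(h,(45,100,40),(85,255,255));m[220:]=0;m[:160]=0;m[:,:230]=0;m[:,300:]=0
ys,xs=np.nonzero(m);p=(xs.mean(),ys.mean());print(p,xs.min(),xs.max(),ys.min(),ys.max())
print('btn',tri('side',(238.3,331.2),'wrist',p))
for z in(.015,.02,.025):print(onz('wrist',*p,z),onz('side',238.3,330.5,z))
# tin extents
h=cv2.cvtColor(cv2.imread('pics/d0.png'),cv2.COLOR_BGR2HSV);m=cv2.inRange(h,(85,60,30),(105,255,120));m[:280]=0;m[:,:150]=0;m[:,215:]=0
k=max(cv2.findContours(m,0,1)[0],key=cv2.contourArea);q=cv2.approxPolyDP(k,4,True)[:,0];print([(a.tolist(),onz('side',*a,.043).round(3).tolist()) for a in q])
```

```text
tip (array([0.65242906, 0.16063622, 0.08927927]), np.float64(0.014764207855256286))
(np.float64(260.8), np.float64(191.5839416058394)) 247 275 177 206
btn (array([0.65299208, 0.15494915, 0.01932715]), np.float64(0.002235968891854913))
[0.65538749 0.15415038 0.015     ] [0.6516351  0.15259859 0.015     ]
[0.65360691 0.15417527 0.02      ] [0.65198503 0.15470984 0.02      ]
[0.65182634 0.15420016 0.025     ] [0.65233495 0.1568211  0.025     ]
[([190, 291], [0.735, 0.056, 0.043]), ([156, 301], [0.806, 0.061, 0.043]), ([172, 358], [0.785, 0.185, 0.043]), ([206, 345], [0.72, 0.177, 0.043]), ([195, 313], [0.731, 0.108, 0.043]), ([190, 319], [0.743, 0.118, 0.043]), ([198, 324], [0.729, 0.132, 0.043]), ([173, 335], [0.779, 0.142, 0.043]), ([167, 308], [0.786, 0.083, 0.043]), ([184, 301], [0.75, 0.076, 0.043]), ([191, 306], [0.737, 0.09, 0.043])]
```

Emit:
{"name": "send_rows", "arguments": {"dr": [[0, 0, 0], [0, 0, 0], [0, 0, 0], [0, 0, 0], [0, 0, 0], [0, 0, 0], [0, 0, 0], [0, 0, 0]], "xyz": [[0.1, 0.1, 1], [0.1, 0.1, 2], [0.1, 0.1, 3], [0.1, 0.1, 3.8], [0.1, 0.1, 4.2], [0.1, 0.1, 4.4], [0.1, 0.1, 4.5], [0.1, 0.1, 4.5]], "jaw": [0, 0, 0, 0, 0, 0, 0, 0]}}

```text
time_s: 12.7
eef_pos: [0.6521, 0.1553, 0.0402]
eef_rot: [0.0, 0.0, 1.0, 0.0]
wrist_force: [-0.6, 0.4, -0.7]
opening: -0.001
grasp_force: 0.0
```

Run:
```python
from h import *
to(.653,.155,.03)
b=snap('side','d9')[:,:,::-1]
h=cv2.cvtColor(np.ascontiguousarray(b),cv2.COLOR_BGR2HSV);m=cv2.inRange(h,(40,80,30),(90,255,255));m[:300]=0;m[:,:225]=0;m[:,260:]=0
ys,xs=np.nonzero(m);print('green',len(xs),xs.min(),xs.max(),ys.min(),ys.max())
print('grey col down middle',[int(v) for v in b[315:345,240].mean(1)])
```

```text
t 12.7 p [0.6521 0.1553 0.0402] R [[-1.0, 0.0, 0.0], [0.0, 1.0, 0.0], [-0.0, 0.0, -1.0]] F [-0.6  0.4 -0.7] open -0.0
tool cm [-0.09 -0.03  1.02]
green 40 233 241 328 337
grey col down middle [58, 56, 58, 67, 76, 75, 75, 66, 60, 59, 64, 65, 42, 27, 27, 32, 36, 39, 40, 36, 35, 38, 33, 21, 25, 43, 26, 27, 74, 123]
```

Emit:
{"name": "send_rows", "arguments": {"dr": [[0, 0, 0], [0, 0, 0], [0, 0, 0], [0, 0, 0], [0, 0, 0], [0, 0, 0], [0, 0, 0], [0, 0, 0]], "xyz": [[0, 0, 0.1], [0, 0, 0.2], [0, 0, 0.3], [0, 0, 0.4], [0, 0, 0.5], [0, 0, 0.6], [0, 0, 0.6], [0, 0, 0.6]], "jaw": [0, 0, 0, 0, 0, 0, 0, 0]}}

```text
time_s: 13.75
eef_pos: [0.652, 0.1553, 0.0339]
eef_rot: [0.0, 0.0, 1.0, 0.0]
wrist_force: [-0.1, 0.1, -0.7]
opening: -0.001
grasp_force: 0.0
```

Emit:
{"name": "send_rows", "arguments": {"dr": [[0, 0, 0], [0, 0, 0], [0, 0, 0], [0, 0, 0], [0, 0, 0], [0, 0, 0], [0, 0, 0], [0, 0, 0]], "xyz": [[0, 0, 0.1], [0, 0, 0.2], [0, 0, 0.3], [0, 0, 0.4], [0, 0, 0.4], [0, 0, 0.4], [0, 0, 0.4], [0, 0, 0.4]], "jaw": [0, 0, 0, 0, 0, 0, 0, 0]}}

```text
time_s: 14.75
eef_pos: [0.652, 0.1553, 0.0299]
eef_rot: [0.0, 0.0, 1.0, -0.0]
wrist_force: [0.0, -1.4, 0.5]
opening: -0.004
grasp_force: 0.0
```

Emit:
{"name": "send_rows", "arguments": {"dr": [[0, 0, 0], [0, 0, 0], [0, 0, 0], [0, 0, 0], [0, 0, 0], [0, 0, 0], [0, 0, 0], [0, 0, 0]], "xyz": [[0, 0, 0.1], [0, 0, 0.2], [0, 0, 0.3], [0, 0, 0.4], [0, 0, 0.5], [0, 0, 0.5], [0, 0, 0.5], [0, 0, 0.5]], "jaw": [0, 0, 0, 0, 0, 0, 0, 0]}}

```text
time_s: 15.75
eef_pos: [0.652, 0.1553, 0.0249]
eef_rot: [0.0, 0.0, 1.0, -0.0]
wrist_force: [0.7, -0.1, -0.3]
opening: -0.0
grasp_force: 0.0
```

Emit:
{"name": "send_rows", "arguments": {"dr": [[0, 0, 0], [0, 0, 0], [0, 0, 0], [0, 0, 0], [0, 0, 0], [0, 0, 0], [0, 0, 0], [0, 0, 0]], "xyz": [[0, 0, 0.1], [0, 0, 0.2], [0, 0, 0.3], [0, 0, 0.4], [0, 0, 0.4], [0, 0, 0.4], [0, 0, 0.4], [0, 0, 0.4]], "jaw": [0, 0, 0, 0, 0, 0, 0, 0]}}

```text
time_s: 16.75
eef_pos: [0.652, 0.1553, 0.0209]
eef_rot: [0.0, 0.0, 1.0, -0.0]
wrist_force: [0.7, -0.1, -0.1]
opening: -0.001
grasp_force: 0.0
```

Run:
```python
from h import *
to(.653,.155,.03)
b=snap('side','d10')[:,:,::-1]
h=cv2.cvtColor(np.ascontiguousarray(b),cv2.COLOR_BGR2HSV);m=cv2.inRange(h,(40,80,30),(90,255,255));m[:300]=0;m[:,:225]=0;m[:,260:]=0
ys,xs=np.nonzero(m);print('green',len(xs),xs.min(),xs.max(),ys.min(),ys.max())
for c in(238,240,242):print(c,[int(v) for v in b[315:345,c].mean(1)])
```

```text
t 16.75 p [0.652  0.1553 0.0209] R [[-1.0, 0.0, 0.0], [0.0, 1.0, -0.0], [-0.0, -0.0, -1.0]] F [ 0.7 -0.1 -0.1] open -0.0
tool cm [-0.1  -0.03 -0.91]
green 20 233 236 330 337
238 [29, 29, 29, 32, 33, 34, 36, 35, 34, 30, 27, 30, 30, 27, 32, 68, 83, 55, 21, 23, 29, 32, 37, 37, 29, 26, 25, 31, 79, 120]
240 [29, 28, 29, 30, 46, 58, 55, 56, 63, 63, 65, 58, 57, 49, 48, 63, 68, 34, 20, 27, 34, 36, 40, 40, 35, 30, 20, 28, 75, 123]
242 [27, 28, 28, 38, 69, 69, 63, 79, 81, 85, 84, 84, 84, 84, 83, 83, 79, 79, 76, 76, 69, 67, 66, 51, 46, 29, 23, 63, 121, 129]
```

Run:
```python
from h import *
def proj(n,p):
    c=ctrl.calibration(n);T=np.linalg.inv(c['world_from_camera']);q=(T@[*p,1])[:3]*[1,-1,-1];q=c['camera_matrix']@q;return (q[:2]/q[2]).round(1)
a,b=cv2.imread('pics/d0.png'),cv2.imread('pics/d10.png')
g=b.mean(2).astype(int)
print('cols 228..254')
for r in range(320,346,2):print(r,g[r,228:254].tolist())
for z in(.002,.02,.03,.036,.045):print(z,proj('side',(.652,.1553,z)))
print('btn',proj('side',(.653,.155,.022)))
w=snap('wrist','w10').mean(2).astype(int)
print('wrist');
for r in range(200,246,4):print(r,w[r,240:286:2].tolist())
```

```text
cols 228..254
320 [191, 187, 132, 59, 27, 23, 24, 24, 30, 33, 34, 45, 58, 67, 69, 68, 59, 39, 32, 28, 108, 153, 163, 166, 166, 165]
322 [186, 190, 171, 107, 50, 29, 27, 25, 29, 34, 35, 39, 56, 70, 79, 81, 83, 49, 33, 69, 139, 153, 152, 152, 152, 152]
324 [181, 177, 178, 183, 149, 74, 26, 26, 24, 28, 30, 30, 63, 80, 85, 83, 84, 62, 72, 133, 157, 165, 171, 174, 175, 170]
326 [190, 191, 189, 184, 132, 75, 94, 85, 45, 28, 30, 31, 58, 79, 84, 84, 84, 74, 37, 19, 113, 159, 173, 174, 175, 175]
328 [177, 176, 169, 109, 61, 65, 63, 35, 20, 25, 27, 34, 49, 77, 84, 83, 84, 84, 63, 55, 58, 89, 157, 169, 168, 167]
330 [181, 176, 98, 50, 53, 65, 49, 26, 35, 60, 68, 71, 63, 76, 83, 83, 84, 84, 73, 46, 34, 24, 77, 152, 168, 169]
332 [189, 158, 88, 52, 52, 49, 85, 56, 42, 68, 55, 38, 34, 56, 79, 83, 84, 83, 83, 48, 27, 30, 30, 108, 150, 158]
334 [181, 129, 66, 49, 50, 50, 54, 47, 31, 22, 23, 25, 27, 34, 76, 84, 85, 83, 79, 62, 43, 37, 38, 38, 104, 164]
336 [178, 178, 97, 45, 49, 49, 49, 39, 38, 30, 32, 34, 36, 37, 67, 81, 84, 85, 86, 85, 55, 38, 36, 36, 176, 186]
338 [173, 181, 143, 67, 38, 46, 48, 3
[... 1049 characters left out ...]
26, 37, 34, 33, 26]
220 [26, 30, 36, 47, 46, 44, 63, 73, 68, 65, 63, 67, 55, 42, 35, 31, 29, 24, 21, 30, 27, 30, 31]
224 [30, 38, 58, 75, 88, 92, 87, 84, 79, 78, 74, 80, 78, 77, 75, 64, 40, 33, 30, 27, 25, 25, 27]
228 [35, 57, 82, 92, 82, 84, 78, 79, 80, 80, 76, 77, 79, 85, 93, 82, 63, 48, 32, 31, 23, 23, 24]
232 [46, 72, 86, 81, 77, 82, 79, 77, 80, 74, 77, 73, 73, 86, 94, 85, 70, 64, 40, 26, 30, 26, 30]
236 [37, 75, 94, 91, 87, 74, 70, 70, 67, 61, 37, 31, 41, 65, 74, 73, 66, 66, 50, 26, 24, 23, 22]
240 [36, 58, 87, 90, 88, 73, 72, 73, 70, 64, 27, 17, 25, 61, 69, 69, 74, 66, 47, 31, 30, 29, 48]
244 [32, 34, 42, 72, 80, 72, 70, 63, 70, 60, 30, 21, 26, 56, 71, 69, 74, 72, 54, 34, 40, 106, 150]
```

Run:
```python
from h import *
def proj(n,p):
    c=ctrl.calibration(n);T=np.linalg.inv(c['world_from_camera']);q=(T@[*p,1])[:3]*[1,-1,-1];q=c['camera_matrix']@q;return (q[:2]/q[2]).round(1)
p=ctrl.get_obs()['eef_pos'];print(p)
for dz in(-.02,0,.01,.02,.03):print('wrist proj z off',dz,proj('wrist',p+[0,0,dz]), proj('wrist',p+[-.011,0,dz]))
w=cv2.imread('pics/w10.png');h=cv2.cvtColor(w,cv2.COLOR_BGR2HSV);m=cv2.inRange(h,(45,100,30),(85,255,255))
m[:190]=0;ys,xs=np.nonzero(m);print('green wrist',len(xs),xs.min(),xs.max(),ys.min(),ys.max())
w4=cv2.imread('pics/w8.png').mean(2).astype(int)
print('w8 around tip');
for r in range(226,262,3):print(r,w4[r,240:286:2].tolist())
a=cv2.imread('pics/d0.png')
for k,r0,r1 in(('d4',150,172),('d8',308,336),('d10',318,342)):
    b=cv2.imread(f'pics/{k}.png');d=cv2.absdiff(a,b).max(2)>20
    print(k)
    for r in range(r0,r1,2):
        c=np.nonzero(d[r,228:310])[0]+228;print(r,c.min() if len(c) else None,c.max() if len(c) else None,len(c))
```

```text
[0.65198681 0.15530186 0.02093674]
wrist proj z off -0.02 [260.7 216.8] [260.7 201. ]
wrist proj z off 0 [260.5 230.8] [260.5 213.6]
wrist proj z off 0.01 [260.4 238.9] [260.4 220.9]
wrist proj z off 0.02 [260.3 248.1] [260.3 229.2]
wrist proj z off 0.03 [260.2 258.3] [260.1 238.5]
green wrist 847 163 277 212 343
w8 around tip
226 [164, 162, 172, 174, 172, 170, 167, 165, 158, 153, 154, 158, 159, 155, 164, 182, 189, 190, 187, 183, 175, 173, 170]
229 [161, 161, 169, 172, 169, 169, 164, 163, 160, 155, 152, 157, 158, 154, 160, 179, 188, 188, 188, 180, 174, 174, 171]
232 [165, 159, 168, 171, 169, 172, 164, 158, 154, 151, 150, 157, 159, 154, 158, 178, 189, 192, 188, 181, 179, 174, 170]
235 [157, 150, 147, 148, 151, 130, 114, 109, 111, 103, 93, 97, 109, 117, 122, 133, 141, 149, 181, 183, 180, 172, 169]
238 [142, 137, 143, 147, 138, 92, 74, 73, 71, 62, 28, 10, 29, 59, 66, 73, 70, 85, 161, 184, 179, 173, 171]
241 [144, 138, 138, 144, 130, 87, 73, 72, 73, 65, 34, 13, 26, 59, 66, 73, 68, 81, 151, 181, 178, 172, 169]
244 [130, 123, 124, 123, 111, 78, 71, 69, 71, 63, 27, 8, 27, 57, 71, 72, 69, 79
[... 375 characters left out ...]
0, 70, 68, 67, 69, 66, 33, 26, 20, 27]
259 [21, 23, 19, 30, 66, 71, 75, 71, 72, 59, 20, 8, 15, 48, 67, 68, 68, 72, 68, 35, 16, 10, 20]
d4
150 281 301 21
152 281 299 19
154 281 306 17
156 280 307 19
158 280 296 17
160 280 290 11
162 281 290 10
164 283 284 2
166 None None 0
168 None None 0
170 None None 0
d8
308 230 295 54
310 230 293 56
312 231 291 55
314 231 288 53
316 232 287 54
318 233 282 48
320 234 281 44
322 235 280 35
324 236 279 17
326 266 279 14
328 269 280 12
330 273 285 9
332 274 280 7
334 None None 0
d10
318 230 282 53
320 230 281 52
322 230 279 50
324 232 278 46
326 234 276 43
328 234 275 42
330 234 274 41
332 234 272 39
334 235 273 39
336 236 275 39
338 239 276 32
340 260 277 18
```

Run:
```python
from h import *
for k in('d0','d8','d10'):
    b=cv2.imread(f'pics/{k}.png');print(k)
    for r in(316,322,328,332,336,338,340):print(r,[b[r,c].tolist() for c in range(234,252,2)])
for z in(.0,.02,.03,.045):print(z,onz('side',242,338,z),onz('side',248,338,z),onz('side',237,331,z))
```

```text
d0
316 [[142, 183, 220], [147, 188, 223], [146, 187, 220], [151, 193, 225], [151, 193, 226], [146, 188, 222], [141, 184, 220], [141, 183, 220], [147, 189, 223]]
322 [[148, 190, 225], [140, 182, 219], [140, 182, 219], [150, 192, 224], [151, 193, 225], [147, 188, 222], [141, 182, 218], [138, 179, 216], [137, 177, 216]]
328 [[90, 136, 69], [128, 195, 96], [127, 194, 95], [121, 188, 90], [107, 173, 79], [52, 53, 46], [76, 89, 100], [132, 169, 202], [156, 199, 229]]
332 [[92, 150, 67], [113, 181, 83], [113, 180, 83], [109, 175, 80], [97, 161, 71], [47, 56, 40], [54, 49, 47], [112, 146, 178], [145, 189, 226]]
336 [[52, 48, 46], [46, 75, 32], [52, 87, 37], [47, 79, 33], [27, 34, 22], [27, 24, 22], [37, 34, 32], [122, 156, 184], [155, 198, 231]]
338 [[51, 47, 45], [24, 21, 20], [24, 22, 21], [24, 21, 20], [24, 21, 21], [45, 40, 39], [38, 45, 52], [149, 190, 223], [159, 204, 233]]
340 [[28, 26, 25], [47, 44, 42], [28, 25, 25], [46, 42, 40], [31, 29, 27], [23, 26, 29], [88, 113, 136], [100, 130, 159], [144, 188, 225]]
d8
316 [[24, 20, 19], [24, 21, 21], [27, 24, 23], [84, 78, 73], [91, 84, 79]
[... 1590 characters left out ...]
48, 46], [25, 22, 22], [42, 37, 34], [44, 40, 37], [56, 51, 47], [77, 70, 67], [75, 70, 66], [64, 70, 78], [78, 96, 114]]
340 [[30, 27, 26], [30, 27, 27], [30, 26, 24], [34, 30, 27], [32, 29, 27], [31, 32, 34], [88, 114, 137], [100, 131, 160], [146, 190, 227]]
0.0 [0.64662391 0.16347485 0.        ] [0.63463354 0.16648953 0.        ] [0.65344926 0.14664054 0.        ]
0.02 [0.64812869 0.17146338 0.02      ] [0.63645636 0.17439809 0.02      ] [0.65477299 0.15507559 0.02      ]
0.03 [0.64888107 0.17545764 0.03      ] [0.63736777 0.17835237 0.03      ] [0.65543485 0.15929312 0.03      ]
0.045 [0.65000965 0.18144903 0.045     ] [0.63873489 0.18428379 0.045     ] [0.65642765 0.16561942 0.045     ]
```

The two geometric cues disagree, so I'll go by force: keep descending in small steps.

Emit:
{"name": "send_rows", "arguments": {"dr": [[0, 0, 0], [0, 0, 0], [0, 0, 0], [0, 0, 0], [0, 0, 0], [0, 0, 0], [0, 0, 0], [0, 0, 0]], "xyz": [[0, 0, 0.1], [0, 0, 0.2], [0, 0, 0.3], [0, 0, 0.3], [0, 0, 0.3], [0, 0, 0.3], [0, 0, 0.3], [0, 0, 0.3]], "jaw": [0, 0, 0, 0, 0, 0, 0, 0]}}

```text
time_s: 17.85
eef_pos: [0.6519, 0.1553, 0.0179]
eef_rot: [-0.0, 0.0, 1.0, 0.0]
wrist_force: [0.6, -0.0, -0.1]
opening: -0.0
grasp_force: 0.0
```

```bash
cat > chk.py <<'E'
from h import *
to(.653,.155,.03)
b=snap('side','dx')[:,:,::-1];a=cv2.imread('pics/d10.png')
for r in(326,330,334,338,340,342,344):print(r,b[r,228:256].mean(1).astype(int).tolist())
o=ctrl.get_obs();print(o['torque'].round(2),o['joint_efforts'].round(1))
E
python3 chk.py
```

```text
t 17.85 p [0.6519 0.1553 0.0179] R [[-1.0, 0.0, -0.0], [0.0, 1.0, 0.0], [0.0, 0.0, -1.0]] F [ 0.6 -0.  -0.1] open -0.0
tool cm [-0.11 -0.03 -1.21]
326 [190, 190, 189, 184, 131, 66, 55, 58, 36, 28, 28, 26, 65, 81, 84, 84, 84, 62, 30, 78, 151, 172, 174, 174, 175, 175, 174, 172]
330 [181, 176, 99, 50, 53, 66, 42, 23, 24, 30, 38, 48, 55, 77, 83, 84, 83, 84, 74, 64, 58, 45, 141, 166, 168, 170, 171, 171]
334 [182, 129, 66, 48, 50, 50, 54, 47, 31, 22, 21, 20, 21, 39, 75, 84, 83, 82, 84, 56, 36, 35, 34, 33, 92, 162, 173, 174]
338 [174, 181, 142, 68, 39, 46, 47, 32, 22, 32, 38, 40, 42, 41, 62, 77, 78, 75, 72, 71, 50, 50, 52, 60, 141, 181, 171, 162]
340 [203, 203, 202, 136, 58, 21, 27, 25, 23, 23, 28, 34, 35, 33, 39, 55, 62, 79, 88, 100, 126, 175, 186, 190, 194, 199, 203, 203]
342 [200, 201, 199, 155, 125, 123, 95, 55, 34, 31, 32, 26, 29, 45, 63, 75, 111, 121, 124, 136, 189, 202, 202, 202, 202, 202, 200, 198]
344 [200, 200, 200, 199, 198, 149, 124, 123, 122, 122, 121, 121, 122, 126, 128, 130, 129, 184, 201, 201, 200, 197, 194, 191, 188, 185, 183, 181]
[ 0.04 -0.03  0.01] [ -0.  -59.2 -29.9  -0.    0.   -0. ]
```

The nominal tip would be at the desk by now with no contact, so the real tip is certainly higher. I'll continue down.

Emit:
{"name": "send_rows", "arguments": {"dr": [[0, 0, 0], [0, 0, 0], [0, 0, 0], [0, 0, 0], [0, 0, 0], [0, 0, 0], [0, 0, 0], [0, 0, 0]], "xyz": [[0, 0, 0.1], [0, 0, 0.2], [0, 0, 0.3], [0, 0, 0.4], [0, 0, 0.4], [0, 0, 0.4], [0, 0, 0.4], [0, 0, 0.4]], "jaw": [0, 0, 0, 0, 0, 0, 0, 0]}}

```text
time_s: 18.9
eef_pos: [0.652, 0.1553, 0.0139]
eef_rot: [0.0, 0.0, 1.0, 0.0]
wrist_force: [-0.1, 0.5, 0.5]
opening: -0.001
grasp_force: 0.0
```

```bash
python3 chk.py | tail -1; python3 -c "
from h import *
to(.653,.155,.0139)"
```

```text
[ 0.03 -0.04  0.04] [ -0.  -59.3 -29.8  -0.    0.    0. ]
t 18.95 p [0.652  0.1553 0.0139] R [[-1.0, 0.0, 0.0], [0.0, 1.0, -0.0], [-0.0, -0.0, -1.0]] F [0.2 0.7 0.1] open 0.0
tool cm [-0.1  -0.03  0.  ]
```

Emit:
{"name": "send_rows", "arguments": {"dr": [[0, 0, 0], [0, 0, 0], [0, 0, 0], [0, 0, 0], [0, 0, 0], [0, 0, 0], [0, 0, 0], [0, 0, 0]], "xyz": [[0, 0, 0.1], [0, 0, 0.2], [0, 0, 0.3], [0, 0, 0.4], [0, 0, 0.4], [0, 0, 0.4], [0, 0, 0.4], [0, 0, 0.4]], "jaw": [0, 0, 0, 0, 0, 0, 0, 0]}}

```text
time_s: 19.95
eef_pos: [0.652, 0.1553, 0.0099]
eef_rot: [0.0, 0.0, 1.0, -0.0]
wrist_force: [-0.3, -1.3, -0.0]
opening: 0.003
grasp_force: 0.0
```

```bash
python3 chk.py
python3 - <<'E'
from h import *
w=snap('wrist','wx').mean(2).astype(int)
for r in range(188,246,4):print(r,w[r,236:290:2].tolist())
E
```

```text
t 19.95 p [0.652  0.1553 0.0099] R [[-1.0, 0.0, 0.0], [0.0, 1.0, -0.0], [-0.0, -0.0, -1.0]] F [-0.3 -1.3 -0. ] open 0.0
tool cm [-0.1  -0.03 -2.01]
326 [189, 190, 188, 183, 113, 44, 26, 26, 26, 30, 32, 33, 62, 71, 80, 83, 84, 66, 85, 151, 170, 173, 174, 173, 174, 175, 173, 172]
330 [180, 175, 98, 50, 53, 54, 61, 35, 19, 23, 32, 33, 48, 77, 83, 84, 83, 83, 50, 38, 49, 101, 155, 167, 167, 169, 171, 171]
334 [181, 128, 66, 48, 50, 50, 46, 33, 40, 75, 76, 72, 64, 63, 79, 83, 83, 83, 72, 38, 20, 25, 25, 138, 169, 175, 173, 174]
338 [173, 181, 142, 67, 38, 46, 30, 21, 21, 24, 30, 32, 35, 34, 62, 75, 78, 81, 83, 84, 56, 41, 40, 39, 117, 156, 161, 158]
340 [203, 204, 201, 136, 58, 21, 24, 24, 21, 31, 36, 39, 42, 42, 57, 75, 76, 73, 72, 69, 52, 51, 51, 78, 148, 192, 202, 188]
342 [200, 200, 198, 154, 125, 123, 95, 55, 34, 31, 32, 34, 36, 41, 41, 67, 81, 90, 90, 129, 189, 201, 201, 202, 202, 202, 200, 197]
344 [199, 200, 199, 199, 198, 149, 124, 123, 121, 121, 120, 120, 122, 125, 128, 130, 129, 184, 196, 199, 199, 196, 193, 191, 188, 185, 182, 181]
[ 0.    0.02 -0.04] [ -0.  -59.4 -29.6  -0.  
[... 1127 characters left out ...]
4, 36, 31, 22, 17, 59]
224 [24, 25, 29, 26, 23, 29, 42, 39, 42, 43, 39, 36, 32, 35, 33, 27, 31, 28, 24, 22, 25, 24, 28, 23, 24, 15, 30]
228 [27, 30, 22, 32, 37, 46, 48, 53, 55, 55, 63, 60, 54, 53, 38, 37, 36, 29, 29, 31, 24, 23, 28, 20, 18, 24, 25]
232 [28, 29, 30, 45, 51, 68, 80, 90, 87, 81, 76, 65, 58, 54, 49, 46, 42, 43, 38, 26, 26, 25, 23, 24, 26, 21, 24]
236 [37, 30, 43, 65, 87, 93, 85, 73, 73, 72, 68, 55, 28, 20, 27, 55, 63, 60, 62, 59, 35, 27, 28, 27, 28, 30, 23]
240 [31, 38, 57, 86, 87, 84, 80, 76, 71, 71, 71, 60, 29, 18, 24, 54, 65, 66, 65, 67, 52, 31, 25, 24, 25, 23, 24]
244 [33, 28, 56, 72, 75, 71, 72, 70, 69, 69, 74, 60, 26, 11, 24, 55, 70, 73, 75, 73, 54, 25, 21, 20, 24, 25, 55]
```

Emit:
{"name": "send_rows", "arguments": {"dr": [[0, 0, 0], [0, 0, 0], [0, 0, 0], [0, 0, 0], [0, 0, 0], [0, 0, 0], [0, 0, 0], [0, 0, 0]], "xyz": [[0, 0, 0.1], [0, 0, 0.2], [0, 0, 0.3], [0, 0, 0.4], [0, 0, 0.4], [0, 0, 0.4], [0, 0, 0.4], [0, 0, 0.4]], "jaw": [0, 0, 0, 0, 0, 0, 0, 0]}}

```text
time_s: 21.05
eef_pos: [0.652, 0.1553, 0.0059]
eef_rot: [0.0, 0.0, 1.0, -0.0]
wrist_force: [0.1, 0.5, -0.2]
opening: -0.002
grasp_force: 0.0
```

```bash
python3 -c "
from h import *
to(.653,.155,.0139)
b=snap('side','d12')
print([int(v) for v in b[340,228:256].mean(1)]); to(.653,.155,0)"
```

```text
t 21.05 p [0.652  0.1553 0.0059] R [[-1.0, 0.0, 0.0], [0.0, 1.0, -0.0], [-0.0, -0.0, -1.0]] F [ 0.1  0.5 -0.2] open -0.0
tool cm [-0.1  -0.03 -0.8 ]
[203, 203, 202, 135, 57, 20, 24, 24, 21, 26, 34, 37, 39, 39, 65, 82, 86, 85, 83, 78, 50, 35, 35, 35, 139, 171, 178, 179]
t 21.1 p [0.652  0.1553 0.006 ] R [[-1.0, 0.0, 0.0], [0.0, 1.0, -0.0], [-0.0, -0.0, -1.0]] F [0.8 0.6 0.6] open 0.0
tool cm [-0.1  -0.03  0.6 ]
```

Emit:
{"name": "send_rows", "arguments": {"dr": [[0, 0, 0], [0, 0, 0], [0, 0, 0], [0, 0, 0], [0, 0, 0], [0, 0, 0], [0, 0, 0], [0, 0, 0]], "xyz": [[0, 0, 0.1], [0, 0, 0.2], [0, 0, 0.3], [0, 0, 0.3], [0, 0, 0.3], [0, 0, 0.3], [0, 0, 0.3], [0, 0, 0.3]], "jaw": [0, 0, 0, 0, 0, 0, 0, 0]}}

```text
time_s: 22.1
eef_pos: [0.6519, 0.1553, 0.0029]
eef_rot: [-0.0, 0.0, 1.0, -0.0]
wrist_force: [0.1, -0.2, 1.5]
opening: -0.005
grasp_force: 0.7
```

Emit:
{"name": "send_rows", "arguments": {"dr": [[0, 0, 0], [0, 0, 0], [0, 0, 0], [0, 0, 0], [0, 0, 0], [0, 0, 0], [0, 0, 0], [0, 0, 0]], "xyz": [[0, 0, 0.1], [0, 0, 0.2], [0, 0, 0.3], [0, 0, 0.3], [0, 0, 0.3], [0, 0, 0.3], [0, 0, 0.3], [0, 0, 0.3]], "jaw": [0, 0, 0, 0, 0, 0, 0, 0]}}

```text
time_s: 23.1
eef_pos: [0.652, 0.1553, -0.0001]
eef_rot: [0.0, 0.0, 1.0, 0.0]
wrist_force: [-1.4, 0.2, 2.7]
opening: 0.002
grasp_force: 1.4
```

The force is rising as a spring would: 1.5 N, then 2.7 N. I'm on the button, so I'll press on.

Emit:
{"name": "send_rows", "arguments": {"dr": [[0, 0, 0], [0, 0, 0], [0, 0, 0], [0, 0, 0], [0, 0, 0], [0, 0, 0], [0, 0, 0], [0, 0, 0]], "xyz": [[0, 0, 0.05], [0, 0, 0.1], [0, 0, 0.15], [0, 0, 0.2], [0, 0, 0.2], [0, 0, 0.2], [0, 0, 0.2], [0, 0, 0.2]], "jaw": [0, 0, 0, 0, 0, 0, 0, 0]}}

```text
time_s: 24.1
eef_pos: [0.652, 0.1553, -0.0021]
eef_rot: [0.0, 0.0, 1.0, -0.0]
wrist_force: [-1.1, -0.5, 4.2]
opening: 0.0
grasp_force: 1.8
```

Emit:
{"name": "send_rows", "arguments": {"dr": [[0, 0, 0], [0, 0, 0], [0, 0, 0], [0, 0, 0], [0, 0, 0], [0, 0, 0], [0, 0, 0], [0, 0, 0]], "xyz": [[0, 0, 0.05], [0, 0, 0.05], [0, 0, 0.1], [0, 0, 0.1], [0, 0, 0.1], [0, 0, 0.1], [0, 0, 0.1], [0, 0, 0.1]], "jaw": [0, 0, 0, 0, 0, 0, 0, 0]}}

```text
time_s: 25.1
eef_pos: [0.652, 0.1553, -0.0024]
eef_rot: [0.0, 0.0, 1.0, -0.0]
wrist_force: [-4.1, 0.5, 8.1]
opening: 0.003
grasp_force: 4.2
```

The TCP has stopped short of the command and the force jumped to 8 N, so the button is fully down. Now I'll release and lift away.

Emit:
{"name": "send_rows", "arguments": {"dr": [[0, 0, 0], [0, 0, 0], [0, 0, 0], [0, 0, 0], [0, 0, 0], [0, 0, 0], [0, 0, 0], [0, 0, 0]], "xyz": [[0, 0, -1], [0, 0, -3], [0, 0, -6], [0, 0, -10], [0, 0, -14], [0, 0, -18], [0, 0, -20], [0, 0, -20]], "jaw": [0, 0, 0, 0, 0, 0, 0, 0]}}

```text
time_s: 26.1
eef_pos: [0.6529, 0.1553, 0.1989]
eef_rot: [0.002, 0.0, 1.0, 0.0]
wrist_force: [0.2, 0.2, -0.6]
opening: -0.001
grasp_force: 0.0
```

Run:
```python
from h import *
to(.653,.155,.2)
b=snap('side','d13')[:,:,::-1];a=cv2.imread('pics/d7.png');z=cv2.imread('pics/d0.png')
print('book diff',(cv2.absdiff(a,b).max(2)[205:300,240:345]>40).sum())
print('button diff vs start',(cv2.absdiff(z,b).max(2)[320:345,225:252]>25).sum())
```

```text
t 26.1 p [0.6529 0.1553 0.1989] R [[-1.0, 0.0, 0.003], [0.0, 1.0, 0.0], [-0.003, 0.0, -1.0]] F [ 0.2  0.2 -0.6] open -0.0
tool cm [-0.01 -0.03 -0.11]
book diff 1418
button diff vs start 0
```

The button is back up and matches the start picture. I'll check the book's edges, since the diff is probably the arm's changed shadow, then hand in.

Run:
```python
from h import *
a=cv2.imread('pics/d7.png');b=cv2.imread('pics/d13.png');d=cv2.absdiff(a,b).max(2)>40
for n,(u,v) in dict(foot_px=(256,217),foot_mx=(304,208),head_mx=(330,267),head_px=(276,279)).items():
    print(n,d[v-5:v+6,u-5:u+6].sum())
```

```text
foot_px 50
foot_mx 0
head_mx 0
head_px 0
```

Three of the four corners haven't changed. The fourth, nearest the hand, is hidden by the arm. The book hasn't moved, so I'm handing in.

```bash
python3 -c "
from bench import ctrl
print(ctrl.hand_in())"
```

```text
the job is handed in; nothing more can be done
None
```

The book was pushed over and lay flat with all four corners at least 11 mm inside the white outline; the green button was then pressed until it bottomed out (8 N) and came back up, and the job is handed in at about 26 s, with no verdict returned.

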